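# Lay out the seasonings round the butter dish

### The job

Lay out the seasonings at the butter dish, which stays where it is: stand the jar with the red lid on the middle of the dish's wooden lid, and in front of the dish (on the robot's side) make a row parallel to its long front side, 12 cm from the dish's centre line: the spice jar opposite the dish's middle, the pepper mill left of the spice jar and the dropper bottle right of it, each 9 cm from the spice jar, centre to centre. All four end upright and let go, and the lemon and the yoghurt tub are left alone.

Things in the scene. Friction and masses are not known exactly. Their poses are not given: they have to be found in the camera images.
- butter_dish: Oblong yellow enamel butter dish closed by a flat pale wooden lid (the lid stays on), 103 x 188 mm in plan, 91 mm high to the flat top of the lid, about 0.9 kg, standing loose on the worktop. Origin: centre of its underside. Its z is up, its y runs along its 188 mm length to the left as the robot sees it, its x points across it away from the robot (turned at most 0.4 rad either way), so its front side is its -x side and lies 52 mm from the centre line.
- pepper_mill: Dark brown turned wooden pepper mill with a small metal knob on top, upright, 58 mm across, 170 mm high with the knob; its round head, 125 to 158 mm up, is 49 mm across. It is the tallest. The four things and the lemon start in two rows running away from the robot, left and right of the dish, at least 80 mm apart centre to centre. Origin: centre of its underside, z up.
- spice_jar: Cylindrical spice jar with a black cap and a printed label, upright, 41 mm across, 105 mm high. Origin: centre of its underside, z up.
- dropper_bottle: Small brown dropper bottle with a black rubber bulb on top, upright; round body 33 mm across up to 70 mm, narrower above, 102 mm high in all. Origin: centre of its underside, z up.
- lidded_jar: Squat jar with a broad red screw lid and a green label, upright, 59 mm across, 86 mm high. Origin: centre of its underside, z up.
- lemon: Yellow lemon, lying, 71 x 53 mm, 51 mm high. A bystander: do not move it. Origin: centre of its underside, z up.
- yoghurt_tub: White printed yoghurt tub with a foil lid, upright, 72 mm across, 71 mm high. A bystander: do not move it. Origin: centre of its underside, z up.
Things that resemble listed ones, but are neither listed nor needed, are in the scene too. What is shaped like the dropper_bottle but turquoise is not meant.

How it is judged:
At the end, for the whole second after the job is handed in: In the dish's frame: red-lidded jar on the lid within 15 mm of its middle (x, y); the other three on the worktop at x = -120 +- 15 mm; spice jar y within 15 mm, mill +y, dropper -y, each 90 +- 15 mm from it. Upright (0.1 rad), at rest, released. Dish moved < 20, lemon and tub < 30 mm (x of lidded_jar in the frame of butter_dish between -0.015 and 0.015 m and y of lidded_jar in the frame of butter_dish between -0.015 and 0.015 m and z of lidded_jar in the frame of butter_dish between 0.085 and 0.097 m and x of spice_jar in the frame of butter_dish between -0.135 and -0.105 m and y of spice_jar in the frame of butter_dish between -0.015 and 0.015 m and x of pepper_mill in the frame of butter_dish between -0.135 and -0.105 m and horizontal distance between pepper_mill and spice_jar between 0.075 and 0.105 m and y of pepper_mill in the frame of butter_dish above 0 m and x of dropper_bottle in the frame of butter_dish between -0.135 and -0.105 m and horizontal distance between dropper_bottle and spice_jar between 0.075 and 0.105 m and y of dropper_bottle in the frame of butter_dish below 0 m and angle between each of pepper_mill, spice_jar, dropper_bottle, lidded_jar's own z axis and vertical below 0.1 rad and linear speed of each of pepper_mill, spice_jar, dropper_bottle, lidded_jar below 0.02 m/s and contact force between each of pepper_mill, spice_jar, dropper_bottle, lidded_jar and the fingers below 0.1 N and height (world z) of each of pepper_mill, spice_jar, dropper_bottle below 0.008 m and distance of butter_dish from where it was at the start of the episode below 0.02 m and distance of each of lemon, yoghurt_tub from where it was at the start of the episode below 0.03 m); the robot touches nothing.
It fails at once if the butter dish is pushed more than 20 mm (distance of butter_dish from where it was at the start of the episode above 0.02 m).
It fails at once if the lemon or the yoghurt tub is moved more than 30 mm (distance of any of lemon, yoghurt_tub from where it was at the start of the episode above 0.03 m).
It also fails if it takes over 106 s, if anything falls off the work surface, if the arm or the gripper's body presses on something with over 40 N, if the wrist force passes 120 N, or if a joint passes its speed limit or range.

### The arm

A 6-joint arm with a two-finger parallel gripper is mounted at the origin on a cart in front of the work surface, level with it; the furniture and walls round the work are solid. World frame = base frame: x ahead of the robot, y to its left, z up, the work surface at z = 0. Lengths are in m, angles in rad, forces in N, time in s.
With the tool pointing down it reaches from about 0.3 to 0.875 m from the base axis. Payload 6.4 kg.
Tool frame: the origin (TCP) lies on the centre line of the jaws, within the pads' length; the fingertips stand 11 mm ahead of it and the grasp point (between the pads) lies 8 mm behind it; z points along the fingers, y is the line along which they close (so a half turn about z gives the same grasp; the last joint's range is limited). The gripper opens to 88 mm and grips with 3 to 60 N. Pads are 18 mm wide; open, the fingers measure 123 mm over their backs; the gripper's body (75 mm by 187 mm) begins 45 mm behind the grasp point.
Start: joints at [1.135, 0.181, 1.607, -0, 1.354, -0.206], TCP at [0.131, 0.56, 0.25] pointing down, gripper open.
Joint ranges: [-2.99, 2.99], [-0.89, 2.07], [0.3, 2.58], [-1.14, 4.28], [0, 2.63], [-3.12, 3.12]. Speed limits (rad/s): [2.57, 2.57, 3.01, 3.14, 3.14, 3.14].

### API

Orientations are given as a unit quaternion [x, y, z, w].
In Python, from bench import * gives the robot as it stands. The module is installed in compiled form; this text tells all that it offers.
- The arm moves only by the tool step_arm, never from a script. Its argument "rows" is one flat list of numbers, 7 for each row, row after row: the opening, from 0 (shut) to 1 (fully open), then the shift along the tool's x, y, z in m, then the turn, a rotation vector about the tool's x, y, z in rad. A call has exactly 10 rows; each row is the pose to reach, as a shift and turn from the pose commanded when the call began, along the tool's axes at that moment; what a row does not reach only later rows make up. A row lasts 1/8 s, in which the tool goes at most 62.5 mm and 10.7 degrees, less where a joint would pass 70% of its speed; a pose out of reach is approached as far as the arm can. A call with a gripper value outside its range is refused whole. The fingers move at their own pace and stop on an object; "newtons" is the grip in N (left out, the last holds). Time passes only in rows, so rows that repeat a pose let the fingers close, or fill a call up. It gives the time, the measured TCP pose, the force, the opening and the grip force at its end, in the units of the state.
- state(): the state, without advancing time (a new reading comes with each control period).
- get_image(name): name is "scene" or "side" or "wrist"; returns the picture (480x640x3 uint8, red, green, blue); there is no depth.
- camera_info(name): a dict with "intrinsics" (3x3 intrinsics, pixels), "dist_coeffs" ([k1, k2, p1, p2, k3] as OpenCV has them; the pictures are not rectified), "world_from_camera" (4x4, takes a point from camera to world coordinates). Camera axes: x right, y up, looking along -z (the intrinsics and any distortion apply to the point x, -y, -z); pixel columns grow to the right and rows downward; lengths in m; the calibration is good to about 2 mm. A picture is of the moment at which its call begins: read the wrist's pose just before it. camera_info takes no time and is no camera call; for the wrist camera it gives the pose at the moment of the call.
- hand_in(): hands the job in; it is judged then, once.
Trained networks look in the newest picture that a camera, given by its name, has taken for a name from the list of things; names that differ only in an ending like _2 or _b are one class to them, and where a whole thing is asked for, a point or a joint stands for the part that bears it (a point fixed in the world has none). Each returns a list of dicts, best first, with "conf" (0 to 1); they miss things now and then, are a little off and sometimes report something else, mostly with a low value. They report only what shows in the picture. A call takes as long as a camera call. They do not tell look-alikes from the thing itself.
- find_in(camera, target): "bbox" ([left, top, right, bottom] in pixels, round what is visible of it).
The state is a dict: "clock": time; "joint_pos": joint angles; "joint_velocities": joint speeds; "tau": joint torques, N m; "tool_pos": TCP position; "tcp_rot": TCP orientation; "wrist_force": force on the tool from outside, world axes, zero at the start; "ft_torque": the same for the moment, N m; "grip_width": finger opening in m; "gripper_force": force on a finger pad.
Only numpy, scipy, OpenCV 4.12 (cv2) and the standard library are available. Lean on these libraries where they do the work, as an engineer would, in place of code of your own. Each camera call takes 0.05 s, during which the arm holds its last target. There are 200 camera calls.

## Working session

There is one attempt and no reset: what is moved stays moved. The work goes in short steps, Python scripts to look and compute and a tool call to move; the robot and the scene stay as the last step left them, time stands still between calls to the robot, and variables do not carry over. Pictures are saved under pics/ and viewed, at most 14 in all, crops included, and the job is handed in when it is done.

Besides the shell and the picture viewer there is one more tool, called by a JSON object that holds its "fn" and its "kwargs". step_arm: Moves the arm, as the interface text tells. Its arguments: {"type":"object","properties":{"rows":{"type":"array","items":{"type":"number"}},"newtons":{"type":"number"}},"required":["rows"]}

```bash
mkdir -p pics
cat > h.py <<'E'
from bench import *
import numpy as np, cv2
from scipy.spatial.transform import Rotation as R
def snap(n,f):
    im=get_image(n); cv2.imwrite(f'pics/{f}.png',im[:,:,::-1]); return im
def ray(ci,u,v):
    K=np.array(ci["intrinsics"]);d=np.array(ci["dist_coeffs"]);T=np.array(ci["world_from_camera"])
    p=cv2.undistortPoints(np.array([[[u,v]]],float),K,d)[0,0]
    return T[:3,3],T[:3,:3]@np.array([p[0],-p[1],-1])
def onz(ci,u,v,z):
    o,d=ray(ci,u,v); return o+d*(z-o[2])/d[2]
def proj(ci,P):
    K=np.array(ci["intrinsics"]);d=np.array(ci["dist_coeffs"]);T=np.array(ci["world_from_camera"])
    q=(np.atleast_2d(P)-T[:3,3])@T[:3,:3]; q=q*[1,-1,-1]
    return cv2.projectPoints(q,np.zeros(3),np.zeros(3),K,d)[0][:,0]
E
python3 - <<'E'
from h import *
np.set_printoptions(precision=3,suppress=True)
for n in ("scene","side"):
    im=snap(n,n); ci=camera_info(n); print(n,np.array(ci["world_from_camera"]),ci["intrinsics"])
    for t in "butter_dish pepper_mill spice_jar dropper_bottle lidded_jar lemon yoghurt_tub".split():
        for r in find_in(n,t)[:3]: print(t,np.round(r["bbox"]),round(r["conf"],2))
s=state();print(s)
E
```

```text
scene [[ 0.627  0.558 -0.544 -0.094]
 [-0.779  0.463 -0.423 -0.507]
 [ 0.016  0.689  0.725  0.889]
 [ 0.     0.     0.     1.   ]] [[439.281   0.    315.952]
 [  0.    439.281 243.886]
 [  0.      0.      1.   ]]
butter_dish [302. 186. 363. 254.] 0.74
pepper_mill [413. 240. 447. 302.] 0.81
pepper_mill [275. 170. 296. 195.] 0.41
spice_jar [370. 307. 395. 354.] 0.94
dropper_bottle [414. 329. 436. 362.] 0.61
dropper_bottle [429. 303. 449. 336.] 0.56
lidded_jar [219. 181. 242. 213.] 0.8
lemon [182. 199. 202. 218.] 0.6
yoghurt_tub [300. 186. 364. 250.] 0.72
yoghurt_tub [277. 168. 298. 195.] 0.69
side [[ 0.17   0.878 -0.448 -0.064]
 [-0.985  0.149 -0.083 -0.129]
 [-0.006  0.455  0.89   1.278]
 [ 0.     0.     0.     1.   ]] [[532.736   0.    320.887]
 [  0.    532.736 237.231]
 [  0.      0.      1.   ]]
butter_dish [274. 174. 353. 237.] 0.57
pepper_mill [422. 201. 453. 249.] 0.97
spice_jar [416. 285. 436. 315.] 0.61
dropper_bottle [454. 258. 472. 280.] 0.78
dropper_bottle [454. 288. 473. 311.] 0.5
lidded_jar [184. 214. 208. 246.] 0.87
lemon [154. 248. 178. 269.] 0.62
yoghurt_tub [227. 161. 259. 193.] 0.73
{'clock': 0.8, 'joint_pos': array([ 1.135,  0.181,  1.607,  0.   ,  1.354, -0.206]), 'joint_velocities': array([-0.001,  0.001,  0.001, -0.   , -0.001, -0.001]), 'tau': array([  0.   , -43.379, -34.215,   0.07 ,   0.031,  -0.   ]), 'tool_pos': array([0.131, 0.56 , 0.25 ]), 'tcp_rot': array([0.115, 0.993, 0.   , 0.   ]), 'wrist_force': array([0.747, 0.327, 0.145]), 'ft_torque': array([-0.03 , -0.006,  0.05 ]), 'gripper_force': 0.0, 'grip_width': 0.08803223539213592}
```

View pics/side.png

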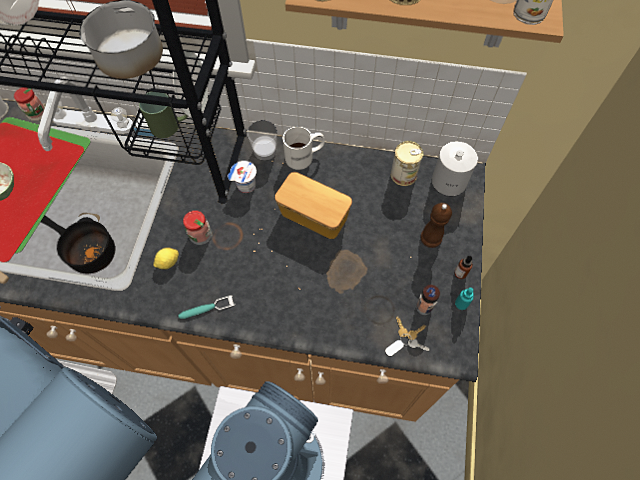

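View pics/scene.png

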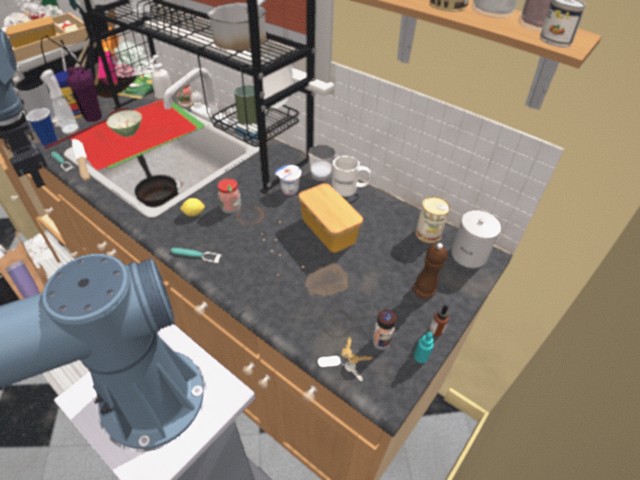

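The side view shows the red-lidded jar with a green label at (197,227), the lemon at (165,258), the dish at (313,205), the mill at (437,224) and the spice jar at (428,300). The two dropper candidates are brown at (463,267) and turquoise at (466,299). The brown one fits the description, and turquoise is excluded. A second red-lidded jar at (27,100) stands beyond the sink, outside the rows.

```bash
cat > fit.py <<'E'
from h import *
from scipy.optimize import least_squares
def cyl(x,y,prof):
    a=np.linspace(0,2*np.pi,40)
    return np.vstack([np.c_[x+r*np.cos(a),y+r*np.sin(a),0*a+z] for r,z in prof])
PR=dict(pepper_mill=[(.029,0),(.0245,.125),(.0245,.15),(.006,.17)],spice_jar=[(.0205,0),(.0205,.105)],
 dropper_bottle=[(.0165,0),(.0165,.07),(.006,.102)],lidded_jar=[(.0295,0),(.0295,.086)],
 yoghurt_tub=[(.030,0),(.036,.071)],lemon=[(.02,0),(.03,.025),(.015,.051)])
def bb(ci,x,y,prof):
    p=proj(ci,cyl(x,y,prof)); return np.r_[p.min(0),p.max(0)]
def fit(name,obs):  # obs list of (ci,bbox)
    ci,b=obs[0]; x0=onz(ci,(b[0]+b[2])/2,(b[1]+b[3])/2,.05)[:2]
    f=lambda q:np.concatenate([bb(c,*q,PR[name])-b for c,b in obs])
    r=least_squares(f,x0,loss='soft_l1'); return r.x,f(r.x)
E
python3 - <<'E'
from fit import *
np.set_printoptions(precision=3,suppress=True)
S,D=camera_info("scene"),camera_info("side")
O=dict(pepper_mill=([413,240,447,302],[422,201,453,249]),spice_jar=([370,307,395,354],[416,285,436,315]),
dropper_bottle=([429,303,449,336],[454,258,472,280]),lidded_jar=([219,181,242,213],[184,214,208,246]),
lemon=([182,199,202,218],[154,248,178,269]))
for n,(a,b) in O.items():
    x,r=fit(n,[(S,a),(D,b)]); print(n,x,r.round(1))
print('tub',fit('yoghurt_tub',[(D,[227,161,259,193])]))
x,r=fit('dropper_bottle',[(S,[414,329,436,362]),(D,[454,288,473,311])]);print('turq',x,r.round(1))
im=cv2.imread('pics/side.png'); sc=cv2.imread('pics/scene.png')
c1=cv2.resize(im[165:245,260:370],None,fx=3.6,fy=3.6,interpolation=2)
c2=cv2.resize(im[245:325,400:490],None,fx=3.6,fy=3.6,interpolation=2)
c3=cv2.resize(sc[175:260,290:375],None,fx=3.3,fy=3.3,interpolation=2)
c4=cv2.resize(im[205:275,145:245],None,fx=3.6,fy=3.6,interpolation=2)
W=np.zeros((590,800,3),np.uint8)
W[:288,:396]=c1;W[:288,400:724]=c2;W[300:300+c3.shape[0],:c3.shape[1]]=c3;W[300:552,400:760]=c4
cv2.imwrite('pics/crops.png',W)
E
```

```text
pepper_mill [ 0.624 -0.305] [ 0.3  2.8  0.8 -2.7 -1.1  1.4 -0.2 -0.4]
spice_jar [ 0.424 -0.297] [ 0.4  0.7 -0.3 -5.2 -1.9 -0.2  2.3  0.8]
dropper_bottle [ 0.533 -0.386] [-0.8  0.3  0.   0.4 -0.5 -2.5  1.   0.1]
lidded_jar [0.528 0.305] [-1.4 -2.  -0.8  1.1  0.1 -2.9  5.4  0.2]
lemon [0.437 0.373] [ 0.1 -1.9  0.5 -0.   0.3  0.3 -0.5  0.7]
tub (array([0.707, 0.228]), array([ 2.059, -0.991, -2.737,  1.039]))
turq [ 0.451 -0.392] [-0.7  0.4 -1.6  0.4  0.3 -1.2  1.4 -0.8]
```

View pics/crops.png

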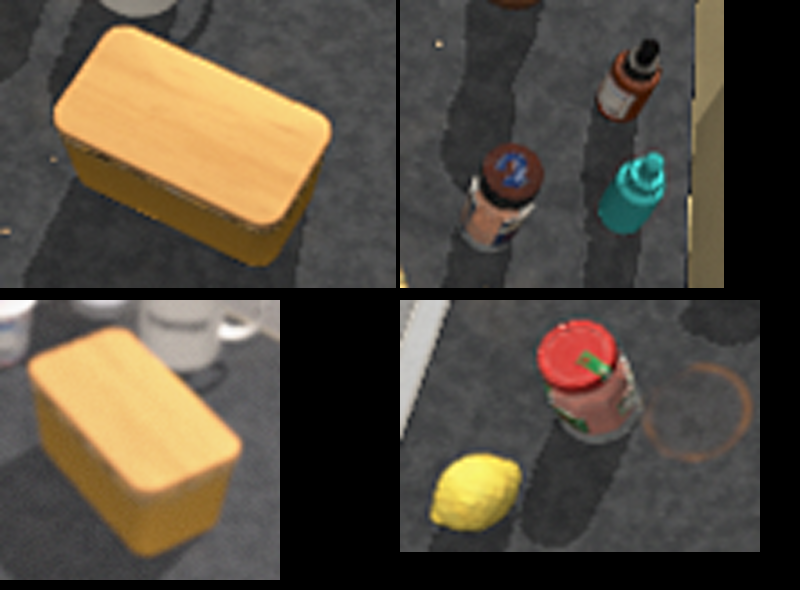

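The crop confirms the brown dropper (top right, side px 463,267), the red-lidded jar with green on it, and the spice jar with the dark cap. Next I fit the dish's lid.

Run:
```python
from fit import *
np.set_printoptions(precision=3,suppress=True)
for n,roi in (("side",(260,165,370,245)),("scene",(290,175,375,262))):
    ci=camera_info(n); im=cv2.imread(f'pics/{n}.png'); h=cv2.cvtColor(im,cv2.COLOR_BGR2HSV)
    m=((h[...,0]>8)&(h[...,0]<30)&(h[...,1]>80)&(h[...,2]>205)).astype(np.uint8)
    k=np.zeros_like(m);k[roi[1]:roi[3],roi[0]:roi[2]]=1;m*=k
    m=cv2.morphologyEx(m,cv2.MORPH_OPEN,np.ones((3,3)))
    c=max(cv2.findContours(m,0,1)[0],key=cv2.contourArea)[:,0]
    P=np.array([onz(ci,u,v,.091)[:2] for u,v in c],np.float32)
    (cx,cy),(w,hh),a=cv2.minAreaRect(P); b=cv2.boxPoints(((cx,cy),(w,hh),a))
    e=max((b[1]-b[0],b[2]-b[1]),key=np.linalg.norm); e=e*np.sign(e[1])
    print(n,cx,cy,w,hh,'yaw',np.arctan2(-e[0],e[1]))
```

```text
side 0.6410239934921265 0.020522870123386383 0.1858680099248886 0.10130633413791656 yaw -0.33100596
scene 0.6380847692489624 0.018801696598529816 0.18966273963451385 0.10374806076288223 yaw -0.3393673
```

Everything is located. One tool heading, with the jaws closing along the dish's x axis (yaw -0.334), suits every pick and placement. I'll turn and travel there now.

{"fn": "step_arm", "kwargs": {"rows": [1,-0.047,-0.062,-0.01,0,0,0.167,1,-0.095,-0.124,-0.02,0,0,0.335,1,-0.142,-0.186,-0.03,0,0,0.502,1,-0.189,-0.248,-0.04,0,0,0.67,1,-0.237,-0.31,-0.05,0,0,0.837,1,-0.284,-0.371,-0.06,0,0,1.005,1,-0.331,-0.433,-0.07,0,0,1.172,1,-0.378,-0.495,-0.08,0,0,1.34,1,-0.426,-0.557,-0.09,0,0,1.507,1,-0.473,-0.619,-0.1,0,0,1.675]}}

```text
clock: 2.05
tool_pos: [0.3858, -0.0076, 0.3301]
tcp_rot: [0.817, 0.577, 0.001, 0.001]
wrist_force: [1.0, 0.1, 0.9]
grip_width: 0.0884
gripper_force: 0.0
```

Run:
```python
from fit import *
np.set_printoptions(precision=3,suppress=True)
s=state();print(s["clock"],s["tool_pos"],s["joint_pos"],R.from_quat(s["tcp_rot"]).as_matrix())
ci=camera_info("wrist");snap("wrist","w1");print(np.array(ci["world_from_camera"]),ci["intrinsics"])
for t in PR:
    for r in find_in("wrist",t)[:2]: print(t,np.round(r["bbox"]),round(r["conf"],2))
D=camera_info("side")
for p in [(483,267),(224,200),(476,375)]: print(p,onz(D,*p,0))
```

```text
2.05 [ 0.386 -0.008  0.33 ] [-0.33  -0.339  1.931  0.     1.548  0.01 ] [[ 0.334  0.943  0.002]
 [ 0.943 -0.334 -0.   ]
 [ 0.     0.002 -1.   ]]
[[ 0.943  0.319  0.093  0.41 ]
 [-0.333  0.905  0.267  0.062]
 [ 0.001 -0.282  0.959  0.465]
 [ 0.     0.     0.     1.   ]] [[357.097   0.    316.535]
 [  0.    357.097 233.012]
 [  0.      0.      1.   ]]
spice_jar [400. 384. 442. 425.] 0.68
dropper_bottle [438. 398. 458. 424.] 0.65
(483, 267) [ 0.563 -0.444  0.   ]
(224, 200) [0.649 0.276 0.   ]
(476, 375) [ 0.277 -0.437  0.   ]
```

View pics/w1.png

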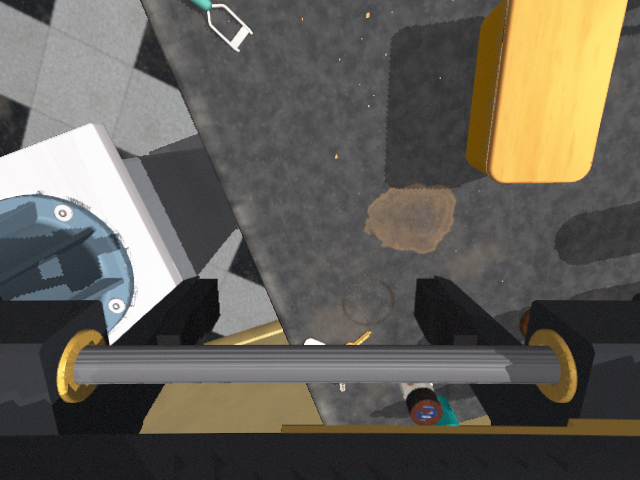

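The wrist view shows the dish lid at top right (545,90), with its long edges nearly vertical, so the tool is aligned with it. The spice jar's cap is at (423,405), with the turquoise bottle just behind. Next I hover over the spice jar.

{"fn": "step_arm", "kwargs": {"rows": [1,-0.045,0.022,0.015,0,0,0,1,-0.09,0.045,0.03,0,0,0,1,-0.135,0.068,0.045,0,0,0,1,-0.18,0.09,0.06,0,0,0,1,-0.225,0.113,0.07,0,0,0,1,-0.26,0.132,0.08,0,0,0,1,-0.26,0.132,0.08,0,0,0,1,-0.26,0.132,0.08,0,0,0,1,-0.26,0.132,0.08,0,0,0,1,-0.26,0.132,0.08,0,0,0]}}

```text
clock: 3.65
tool_pos: [0.4251, -0.2933, 0.2499]
tcp_rot: [0.814, 0.58, 0.0, 0.0]
wrist_force: [-0.5, -0.0, 0.2]
grip_width: 0.088
gripper_force: 0.0
```

```bash
cat >> fit.py <<'E'
def go(w):  # world target -> tool shift from measured pose
    s=state(); return R.from_quat(s["tcp_rot"]).as_matrix().T@(np.array(w)-s["tool_pos"])
def look(f,names):
    np.set_printoptions(precision=3,suppress=True)
    ci=camera_info("wrist"); snap("wrist",f); s=state()
    print(s["clock"],s["tool_pos"],R.from_quat(s["tcp_rot"]).as_rotvec())
    for n in names:
        for r in find_in("wrist",n)[:2]:
            x,e=fit(n,[(ci,np.array(r["bbox"]))]); print(n,np.round(r["bbox"]),round(r["conf"],2),x,e.round(1))
E
python3 -c "
from fit import *
look('w2',['spice_jar','dropper_bottle','pepper_mill'])"
```

```text
3.7 [ 0.425 -0.294  0.25 ] [2.558 1.822 0.   ]
spice_jar [296. 185. 344. 251.] 0.62 [ 0.426 -0.299] [-1.4 -1.6  1.4  1.1]
dropper_bottle [424. 232. 481. 286.] 0.91 [ 0.536 -0.387] [-2.2 -2.3  0.9  1.2]
dropper_bottle [352. 261. 390. 318.] 0.83 [ 0.45  -0.391] [-1.7 -5.   1.   1.5]
pepper_mill [475. 116. 640. 194.] 0.87 [ 0.613 -0.3  ] [-13.7  -0.1   0.7   0.2]
```

View pics/w2.png

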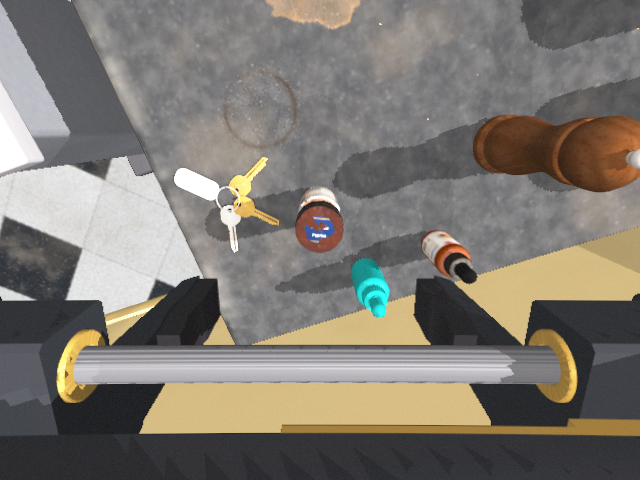

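The wrist view shows the spice jar at (320,220) between the fingers, clear of the turquoise bottle at (370,288). The fit agrees with the fixed cameras to within 2 mm, so I descend and grip.

{"fn": "step_arm", "kwargs": {"rows": [1,-0.002,0.002,0.05,0,0,0,1,-0.005,0.003,0.1,0,0,0,1,-0.005,0.003,0.15,0,0,0,1,-0.005,0.003,0.19,0,0,0,1,-0.005,0.003,0.19,0,0,0,0,-0.005,0.003,0.19,0,0,0,0,-0.005,0.003,0.19,0,0,0,0,-0.005,0.003,0.19,0,0,0,0,-0.005,0.003,0.19,0,0,0,0,-0.005,0.003,0.19,0,0,0], "newtons": 20}}

```text
clock: 5.1
tool_pos: [0.4261, -0.3001, 0.0596]
tcp_rot: [0.815, 0.58, 0.0, 0.0]
wrist_force: [0.9, -0.3, -1.5]
grip_width: 0.0403
gripper_force: 18.3
```

{"fn": "step_arm", "kwargs": {"rows": [0,0,0,-0.04,0,0,0,0,0,0,-0.08,0,0,0,0,0.05,-0.003,-0.1,0,0,0,0,0.1,-0.006,-0.1,0,0,0,0,0.155,-0.009,-0.1,0,0,0,0,0.21,-0.013,-0.1,0,0,0,0,0.265,-0.016,-0.1,0,0,0,0,0.32,-0.019,-0.1,0,0,0,0,0.36,-0.022,-0.1,0,0,0,0,0.3725,-0.0225,-0.1,0,0,0]}}

```text
clock: 6.35
tool_pos: [0.5267, 0.0614, 0.159]
tcp_rot: [0.814, 0.581, -0.0, -0.0]
wrist_force: [-0.4, -0.4, -1.6]
grip_width: 0.0404
gripper_force: 20.0
```

```bash
python3 -c "
from fit import *
look('w3',[]); print(go([.5266,.0593,.0605]))
for r in find_in('wrist','butter_dish'): print(r)"
```

```text
6.4 [0.527 0.061 0.159] [-2.557 -1.824  0.   ]
[-0.002  0.     0.099]
{'bbox': [406.4, 86.8, 637.9, 338.1], 'conf': 0.86}
```

View pics/w3.png

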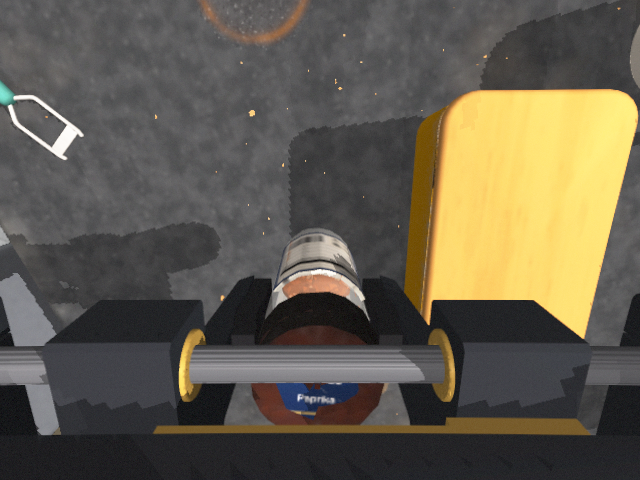

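The wrist view shows the spice jar held upright at (320,290), with the dish lid beside it and its far edge level at row 90. I lower and release it with the fingers part open.

{"fn": "step_arm", "kwargs": {"rows": [0,-0.002,0,0.04,0,0,0,0,-0.002,0,0.08,0,0,0,0,-0.002,0,0.098,0,0,0,0,-0.002,0,0.098,0,0,0,0,-0.002,0,0.098,0,0,0,0.7,-0.002,0,0.098,0,0,0,0.7,-0.002,0,0.098,0,0,0,0.7,-0.002,0,0.098,0,0,0,0.7,-0.002,0,0.08,0,0,0,0.7,-0.002,0,0.03,0,0,0]}}

```text
clock: 7.7
tool_pos: [0.5243, 0.0575, 0.1288]
tcp_rot: [0.815, 0.58, -0.002, -0.002]
wrist_force: [0.7, 1.2, -0.0]
grip_width: 0.0616
gripper_force: 0.0
```

```bash
python3 -c "
from fit import *
np.set_printoptions(precision=3,suppress=True)
s=state();print(s['clock'],s['tool_pos'],s['grip_width'])
im=cv2.imread('pics/w3.png')
# dish corners predicted in w3 picture: use current camera shifted to that pose
ci=camera_info('wrist');T=np.array(ci['world_from_camera']);T[:3,3]+=np.array([.527,.061,.159])-s['tool_pos'];ci['world_from_camera']=T
for (u,v) in [(455,90),(625,90),(637,110),(440,150),(430,325),(583,335)]:
    p=onz(ci,u,v,.091)[:2]-[.640,.020]; print((u,v),'dish xy',p@[.945,-.328],p@[.328,.945])
print(go([.624,-.304,.27]))"
```

```text
7.7 [0.524 0.058 0.129] 0.061642857450700334
(455, 90) dish xy -0.04833408723438252 0.0939463598358409
(625, 90) dish xy 0.03906066127096832 0.09322638705710022
(637, 110) dish xy 0.04767907957445504 0.08336719094917401
(440, 150) dish xy -0.053001445764580025 0.06324264317274134
(430, 325) dish xy -0.04858294105137089 -0.045764009774837903
(583, 335) dish xy 0.04843174466441151 -0.05185618637353808
[-0.309  0.212 -0.142]
```

{"fn": "step_arm", "kwargs": {"rows": [1,0,0,-0.06,0,0,0,1,-0.02,0.013,-0.11,0,0,0,1,-0.06,0.04,-0.142,0,0,0,1,-0.11,0.075,-0.142,0,0,0,1,-0.16,0.11,-0.142,0,0,0,1,-0.21,0.145,-0.142,0,0,0,1,-0.26,0.18,-0.142,0,0,0,1,-0.309,0.212,-0.142,0,0,0,1,-0.309,0.212,-0.142,0,0,0,1,-0.309,0.212,-0.142,0,0,0]}}

```text
clock: 8.95
tool_pos: [0.6249, -0.3036, 0.2719]
tcp_rot: [0.815, 0.58, 0.0, -0.0]
wrist_force: [-0.1, -1.0, -0.6]
grip_width: 0.0882
gripper_force: 0.0
```

```bash
python3 -c "
from fit import *
look('w4',['pepper_mill','dropper_bottle']);print(go([.624,-.304,.135]))"
```

```text
9.0 [ 0.625 -0.303  0.272] [-2.559 -1.822 -0.001]
pepper_mill [286. 168. 350. 261.] 0.94 [ 0.625 -0.304] [-0.5  0.8  0.5 -0.5]
dropper_bottle [249. 270. 286. 327.] 0.7 [ 0.538 -0.386] [-0.2 -3.1  0.2  1.3]
[-0.002 -0.001  0.137]
```

View pics/w4.png

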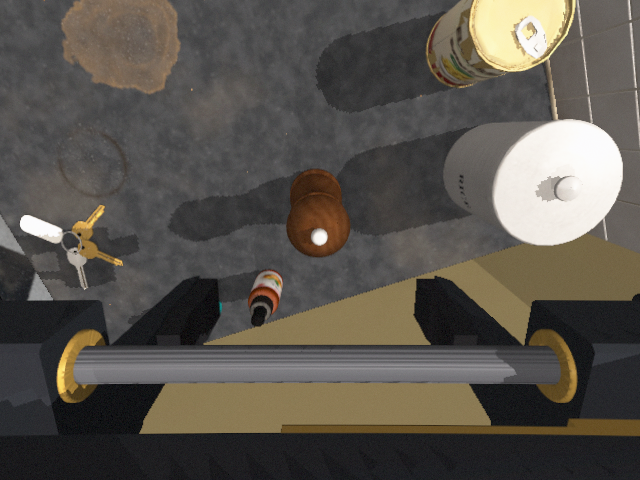

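The mill is centred at (320,210) between the fingers and the canister is clear, so I descend onto the head.

{"fn": "step_arm", "kwargs": {"rows": [1,-0.002,-0.001,0.05,0,0,0,1,-0.002,-0.001,0.1,0,0,0,1,-0.002,-0.001,0.137,0,0,0,1,-0.002,-0.001,0.137,0,0,0,1,-0.002,-0.001,0.137,0,0,0,0,-0.002,-0.001,0.137,0,0,0,0,-0.002,-0.001,0.137,0,0,0,0,-0.002,-0.001,0.137,0,0,0,0,-0.002,-0.001,0.137,0,0,0,0,-0.002,-0.001,0.137,0,0,0], "newtons": 30}}

```text
clock: 10.35
tool_pos: [0.6237, -0.3058, 0.1345]
tcp_rot: [0.815, 0.58, 0.0, 0.0]
wrist_force: [0.2, 0.6, 1.4]
grip_width: 0.0472
gripper_force: 29.4
```

```bash
python3 -c "
from fit import *
print(state()['tool_pos'],state()['grip_width'],go([.5561,.1444,.265]))"
```

```text
[ 0.62371346 -0.30577068  0.13449097] 0.047238194645694384 [ 0.40309694 -0.21142421 -0.13065408]
```

{"fn": "step_arm", "kwargs": {"rows": [0,0,0,-0.045,0,0,0,0,0,-0.015,-0.09,0,0,0,0,0.015,-0.05,-0.13,0,0,0,0,0.05,-0.085,-0.145,0,0,0,0,0.09,-0.12,-0.145,0,0,0,0,0.13,-0.155,-0.145,0,0,0,0,0.17,-0.185,-0.145,0,0,0,0,0.22,-0.205,-0.145,0,0,0,0,0.27,-0.211,-0.145,0,0,0,0,0.32,-0.211,-0.145,0,0,0]}}

```text
clock: 11.6
tool_pos: [0.5287, 0.0676, 0.2791]
tcp_rot: [0.815, 0.58, -0.0, -0.0]
wrist_force: [0.5, -0.6, -2.1]
grip_width: 0.0475
gripper_force: 29.7
```

{"fn": "step_arm", "kwargs": {"rows": [0,0.04,0,0,0,0,0,0,0.07,0,0,0,0,0,0,0.083,0,0,0,0,0,0,0.083,0,0.03,0,0,0,0,0.083,0,0.07,0,0,0,0,0.083,0,0.1,0,0,0,0,0.083,0,0.12,0,0,0,0,0.083,0,0.13,0,0,0,0,0.083,0,0.13,0,0,0,0,0.083,0,0.13,0,0,0]}}

```text
clock: 12.85
tool_pos: [0.5571, 0.1441, 0.1504]
tcp_rot: [0.815, 0.58, 0.001, 0.0]
wrist_force: [0.9, 0.4, -1.8]
grip_width: 0.0473
gripper_force: 29.7
```

```bash
python3 -c "
from fit import *
look('w5',['spice_jar']);print(go([.5561,.1444,.1355]))"
```

```text
12.9 [0.557 0.144 0.151] [2.559 1.82  0.003]
spice_jar [286. 382. 351. 427.] 0.64 [0.53  0.062] [ -1.  -88.4   1.    1.6]
[-0.    -0.001  0.015]
```

View pics/w5.png

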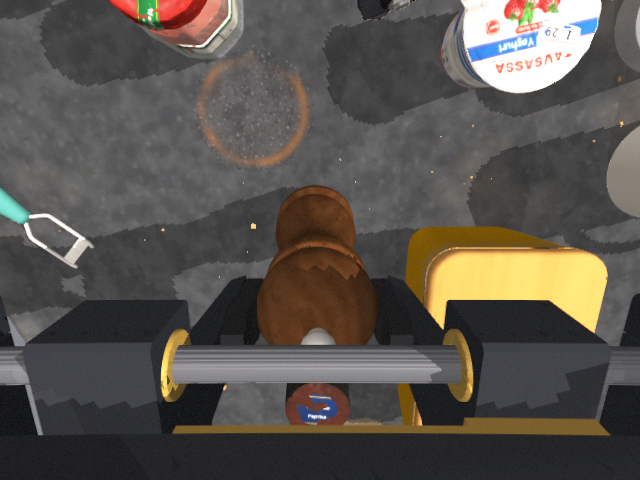

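The mill hangs upright at (315,250), in line with the spice jar (318,400) and clear of the dish. I lower it and let go.

{"fn": "step_arm", "kwargs": {"rows": [0,0,-0.001,0.01,0,0,0,0,0,-0.001,0.0155,0,0,0,0,0,-0.001,0.0155,0,0,0,0,0,-0.001,0.0155,0,0,0,0.75,0,-0.001,0.0155,0,0,0,0.75,0,-0.001,0.0155,0,0,0,0.75,0,-0.001,0.0155,0,0,0,0.75,0,-0.001,-0.02,0,0,0,0.75,0,-0.001,-0.07,0,0,0,0.75,0,-0.001,-0.12,0,0,0]}}

```text
clock: 14.2
tool_pos: [0.5551, 0.1446, 0.2703]
tcp_rot: [0.815, 0.58, -0.0, -0.0]
wrist_force: [-0.0, 1.0, -0.7]
grip_width: 0.0662
gripper_force: 0.0
```

```bash
python3 -c "
from fit import *
print(state()['tool_pos'],go([.536,-.386,.25]))"
```

```text
[0.5550579  0.14460543 0.27030149] [-0.507518    0.15598244  0.02030842]
```

{"fn": "step_arm", "kwargs": {"rows": [0.7,-0.03,0.01,0,0,0,0,0.7,-0.085,0.026,0,0,0,0,0.7,-0.14,0.043,0,0,0,0,0.7,-0.2,0.061,0,0,0,0,0.7,-0.258,0.079,0,0,0,0,0.7,-0.315,0.097,0,0,0,0,0.7,-0.372,0.114,0,0,0,0,0.7,-0.43,0.132,0,0,0,0,0.7,-0.48,0.148,0.01,0,0,0,0.7,-0.507,0.156,0.02,0,0,0]}}

```text
clock: 15.45
tool_pos: [0.5358, -0.3885, 0.2486]
tcp_rot: [0.816, 0.579, -0.0, 0.0]
wrist_force: [0.9, -0.3, -0.2]
grip_width: 0.0617
gripper_force: 0.0
```

```bash
python3 -c "
from fit import *
look('w6',['dropper_bottle']);print(go([.536,-.386,.056]))"
```

```text
15.5 [ 0.535 -0.391  0.247] [-2.563 -1.816  0.003]
dropper_bottle [298. 182. 333. 226.] 0.93 [ 0.536 -0.385] [-0.8 -1.9  0.8  1.3]
[0.002 0.001 0.191]
```

View pics/w6.png

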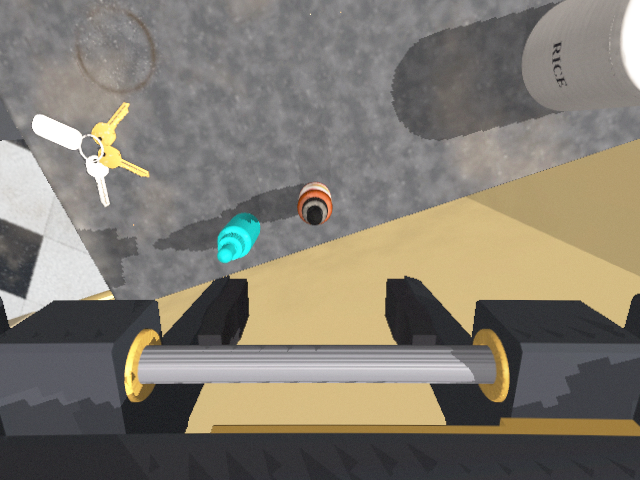

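```bash
python3 -c "
from fit import *
np.set_printoptions(precision=3,suppress=True)
S,D=camera_info('scene'),camera_info('side')
for z in (-.95,-.85,-.75): print(z,onz(S,470,392,z),onz(S,445,455,z),onz(D,473,430,z),onz(D,476,390,z))
print('edge',onz(S,505,250,0),onz(S,396,440,0),onz(D,485,180,0))"
```

```text
-0.95 [ 1.013 -0.54  -0.95 ] [ 0.697 -0.584 -0.95 ] [ 0.311 -0.664 -0.95 ] [ 0.47  -0.669 -0.95 ]
-0.85 [ 0.953 -0.538 -0.85 ] [ 0.654 -0.58  -0.85 ] [ 0.294 -0.64  -0.85 ] [ 0.446 -0.645 -0.85 ]
-0.75 [ 0.893 -0.537 -0.75 ] [ 0.611 -0.575 -0.75 ] [ 0.277 -0.616 -0.75 ] [ 0.422 -0.621 -0.75 ]
edge [ 0.897 -0.416  0.   ] [ 0.254 -0.451  0.   ] [ 0.837 -0.441  0.   ]
```

The brown dropper is at (315,205) between the fingers, the turquoise one at (238,238) outside them, and the wall is about 0.1 m beyond the gripper body. I descend and grip.

{"fn": "step_arm", "kwargs": {"rows": [0.7,0.003,0.001,0.05,0,0,0,0.7,0.003,0.001,0.1,0,0,0,0.7,0.003,0.001,0.15,0,0,0,0.7,0.003,0.001,0.191,0,0,0,0.7,0.003,0.001,0.191,0,0,0,0,0.003,0.001,0.191,0,0,0,0,0.003,0.001,0.191,0,0,0,0,0.003,0.001,0.191,0,0,0,0,0.003,0.001,0.191,0,0,0,0,0.003,0.001,0.191,0,0,0], "newtons": 15}}

```text
clock: 16.8
tool_pos: [0.5391, -0.3839, 0.06]
tcp_rot: [0.815, 0.58, 0.0, 0.001]
wrist_force: [-2.2, 1.2, 7.4]
grip_width: 0.0316
gripper_force: 15.1
```

```bash
python3 -c "
from fit import *
print(state()['tool_pos'],state()['grip_width'],go([.4971,-.0257,.156]))"
```

```text
[ 0.53913201 -0.38387226  0.06002487] 0.03161663230846438 [ 0.32446489 -0.15694858 -0.09672105]
```

{"fn": "step_arm", "kwargs": {"rows": [0,0,0,-0.03,0,0,0,0,0,0,-0.07,0,0,0,0,0.02,-0.015,-0.1,0,0,0,0,0.06,-0.045,-0.1,0,0,0,0,0.11,-0.075,-0.1,0,0,0,0,0.16,-0.105,-0.1,0,0,0,0,0.21,-0.13,-0.1,0,0,0,0,0.26,-0.15,-0.1,0,0,0,0,0.305,-0.157,-0.1,0,0,0,0,0.324,-0.157,-0.1,0,0,0]}}

```text
clock: 18.05
tool_pos: [0.4962, -0.023, 0.1585]
tcp_rot: [0.814, 0.581, 0.0, -0.0]
wrist_force: [0.5, -0.6, -1.2]
grip_width: 0.0316
gripper_force: 14.9
```

```bash
python3 -c "
from fit import *
look('w7',['spice_jar','pepper_mill']);print(state()['wrist_force'],state()['grip_width'],go([.4971,-.0257,.0605]))"
```

```text
18.1 [ 0.497 -0.022  0.159] [-2.557 -1.824 -0.002]
spice_jar [285.  58. 364. 142.] 0.67 [0.527 0.057] [-1.7 -1.2  1.8  2.8]
pepper_mill [294.   3. 345.  16.] 0.69 [0.531 0.061] [-29.1  -1.   52.4 130.6]
[ 0.411  1.182 -0.489] 0.03127834969895495 [-0.001  0.001  0.098]
```

View pics/w7.png

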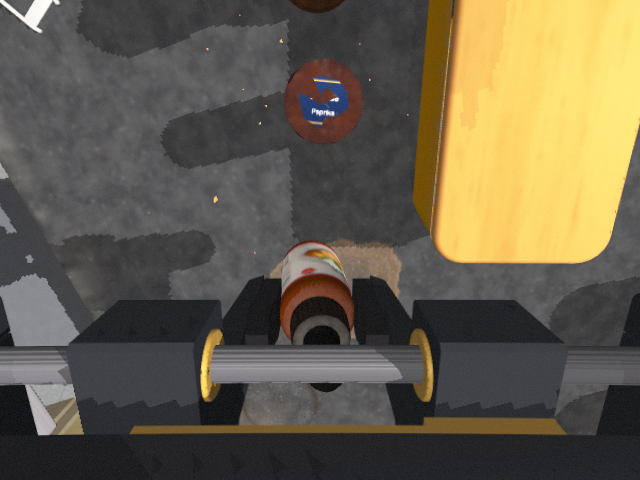

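The dropper is held at (317,300) and the spice jar stands at (323,100) at (0.527, 0.057), as planned. I lower and check the force before letting go.

{"fn": "step_arm", "kwargs": {"rows": [0,-0.002,0.001,0.03,0,0,0,0,-0.002,0.001,0.06,0,0,0,0,-0.002,0.001,0.085,0,0,0,0,-0.002,0.001,0.09,0,0,0,0,-0.002,0.001,0.094,0,0,0,0,-0.002,0.001,0.097,0,0,0,0,-0.002,0.001,0.098,0,0,0,0,-0.002,0.001,0.098,0,0,0,0,-0.002,0.001,0.098,0,0,0,0,-0.002,0.001,0.098,0,0,0]}}

```text
clock: 19.45
tool_pos: [0.4968, -0.0276, 0.0605]
tcp_rot: [0.815, 0.58, 0.0, 0.0]
wrist_force: [-0.5, 0.4, -0.8]
grip_width: 0.0318
gripper_force: 14.9
```

{"fn": "step_arm", "kwargs": {"rows": [0,0,0,0.001,0,0,0,0,0,0,0.001,0,0,0,0,0,0,0.001,0,0,0,0.5,0,0,0.001,0,0,0,0.6,0,0,0.001,0,0,0,0.6,0,0,0.001,0,0,0,0.6,0,0,0.001,0,0,0,0.6,0,0,-0.03,0,0,0,0.6,0,0,-0.08,0,0,0,0.6,0,0,-0.13,0,0,0]}}

```text
clock: 20.7
tool_pos: [0.4963, -0.0276, 0.1914]
tcp_rot: [0.815, 0.58, -0.0, -0.0]
wrist_force: [1.3, -0.8, 0.3]
grip_width: 0.0529
gripper_force: 0.0
```

```bash
python3 -c "
from fit import *
print(state()['tool_pos'],go([.528,.304,.25]))"
```

```text
[ 0.49625783 -0.02755532  0.19138307] [ 0.32362817 -0.07880023 -0.05854717]
```

{"fn": "step_arm", "kwargs": {"rows": [0.6,0,-0.01,-0.05,0,0,0,1,0.02,-0.04,-0.075,0,0,0,1,0.06,-0.07,-0.075,0,0,0,1,0.11,-0.079,-0.075,0,0,0,1,0.16,-0.079,-0.075,0,0,0,1,0.21,-0.079,-0.075,0,0,0,1,0.26,-0.079,-0.075,0,0,0,1,0.305,-0.079,-0.07,0,0,0,1,0.324,-0.079,-0.06,0,0,0,1,0.324,-0.079,-0.06,0,0,0]}}

```text
clock: 21.95
tool_pos: [0.5276, 0.3051, 0.2488]
tcp_rot: [0.814, 0.581, -0.001, -0.0]
wrist_force: [1.1, -0.1, 0.9]
grip_width: 0.088
gripper_force: 0.0
```

```bash
python3 -c "
from fit import *
look('w8',['lidded_jar','lemon','yoghurt_tub']);print(go([.528,.304,.05]))"
```

```text
22.0 [0.528 0.304 0.249] [-2.559 -1.822  0.003]
lidded_jar [284. 164. 352. 241.] 0.82 [0.53  0.312] [-1.  -0.9  1.   0.8]
lemon [173. 137. 244. 193.] 0.75 [0.437 0.375] [ 4.9 -2.  -5.7  2.8]
lemon [286. 163. 350. 242.] 0.51 [0.53  0.312] [  2.3   1.7  -2.3 -18.2]
yoghurt_tub [474. 188. 567. 265.] 0.74 [0.701 0.228] [-11.7  -2.6   1.3   2.8]
[ 0.    -0.001  0.201]
```

View pics/w8.png

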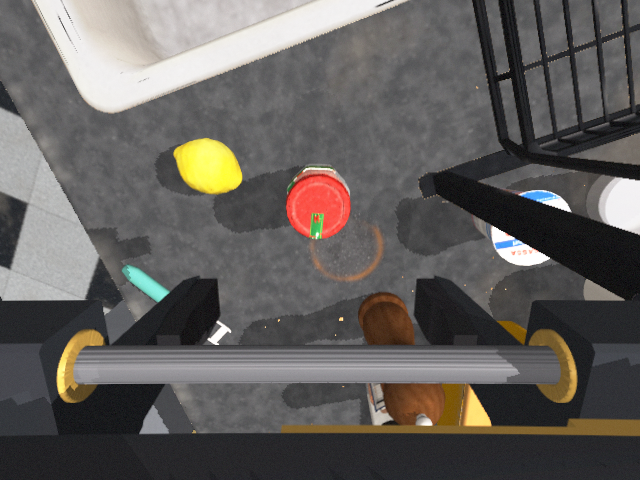

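The red-lidded jar with the green label is at (320,205) between the fingers. The lemon (208,166) and the rack post (430,185) are clear. I descend and grip.

{"fn": "step_arm", "kwargs": {"rows": [1,0.006,0,0.05,0,0,0,1,0.006,0,0.1,0,0,0,1,0.006,0,0.15,0,0,0,1,0.006,0,0.199,0,0,0,1,0.006,0,0.199,0,0,0,0,0.006,0,0.199,0,0,0,0,0.006,0,0.199,0,0,0,0,0.006,0,0.199,0,0,0,0,0.006,0,0.199,0,0,0,0,0.006,0,0.199,0,0,0], "newtons": 30}}

```text
clock: 23.4
tool_pos: [0.531, 0.3106, 0.0533]
tcp_rot: [0.815, 0.58, 0.001, 0.0]
wrist_force: [-2.8, 0.3, 7.0]
grip_width: 0.0576
gripper_force: 30.0
```

```bash
python3 -c "
from fit import *
print(state()['tool_pos'],state()['grip_width'],go([.640,.020,.22]))"
```

```text
[0.53097488 0.31061181 0.05325753] 0.057580962789721135 [-0.23858458  0.19847273 -0.16682545]
```

{"fn": "step_arm", "kwargs": {"rows": [0,0,0,-0.04,0,0,0,0,0,0,-0.09,0,0,0,0,0,0,-0.14,0,0,0,0,-0.02,0,-0.18,0,0,0,0,-0.06,0,-0.2,0,0,0,0,-0.1,0.02,-0.2,0,0,0,0,-0.135,0.06,-0.2,0,0,0,0,-0.17,0.1,-0.2,0,0,0,0,-0.2,0.14,-0.2,0,0,0,0,-0.225,0.175,-0.2,0,0,0]}}

```text
clock: 24.65
tool_pos: [0.6221, 0.0383, 0.2511]
tcp_rot: [0.815, 0.579, -0.0, -0.0]
wrist_force: [0.1, 0.7, -2.8]
grip_width: 0.0575
gripper_force: 30.0
```

{"fn": "step_arm", "kwargs": {"rows": [0,-0.01,0.018,0,0,0,0,0,-0.014,0.023,0.02,0,0,0,0,-0.014,0.023,0.05,0,0,0,0,-0.014,0.023,0.08,0,0,0,0,-0.014,0.023,0.09,0,0,0,0,-0.014,0.023,0.09,0,0,0,0,-0.014,0.023,0.09,0,0,0,0,-0.014,0.023,0.09,0,0,0,0,-0.014,0.023,0.09,0,0,0,0,-0.014,0.023,0.09,0,0,0]}}

```text
clock: 25.9
tool_pos: [0.6391, 0.0192, 0.1617]
tcp_rot: [0.815, 0.58, 0.0, 0.0]
wrist_force: [-0.1, -0.1, -3.8]
grip_width: 0.0573
gripper_force: 30.0
```

```bash
python3 -c "
from fit import *
look('w9',[]);print(state()['wrist_force'],state()['grip_width'],go([.640,.020,.145]))"
```

```text
25.95 [0.639 0.019 0.162] [2.56  1.821 0.   ]
[-0.405 -0.123 -3.319] 0.05721180027063974 [0.001 0.001 0.017]
```

View pics/w9.png

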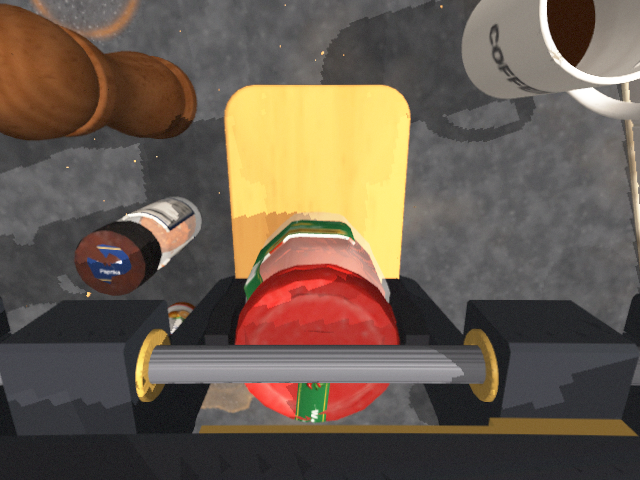

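The jar at (318,310) hangs over the lid, which spans columns 230–408, so it is centred. The mill and spice jar stand at left. I lower it gently.

{"fn": "step_arm", "kwargs": {"rows": [0,0.001,0.001,0.008,0,0,0,0,0.001,0.001,0.013,0,0,0,0,0.001,0.001,0.015,0,0,0,0,0.001,0.001,0.016,0,0,0,0,0.001,0.001,0.017,0,0,0,0,0.001,0.001,0.017,0,0,0,0,0.001,0.001,0.017,0,0,0,0,0.001,0.001,0.017,0,0,0,0,0.001,0.001,0.017,0,0,0,0,0.001,0.001,0.017,0,0,0]}}

```text
clock: 27.2
tool_pos: [0.6404, 0.0197, 0.145]
tcp_rot: [0.815, 0.58, 0.0, 0.0]
wrist_force: [-4.5, -0.6, 6.3]
grip_width: 0.0567
gripper_force: 30.0
```

Contact shows at 6 N, so I release and rise.

{"fn": "step_arm", "kwargs": {"rows": [0.4,0,0,0,0,0,0,0.9,0,0,0,0,0,0,0.9,0,0,0,0,0,0,0.9,0,0,0,0,0,0,0.9,0,0,0,0,0,0,0.9,0,0,-0.02,0,0,0,0.9,0,0,-0.06,0,0,0,0.9,0,0,-0.11,0,0,0,0.9,-0.05,0,-0.15,0,0,0,0.9,-0.1,0,-0.15,0,0,0]}}

```text
clock: 28.45
tool_pos: [0.6092, -0.0755, 0.3008]
tcp_rot: [0.814, 0.581, 0.003, 0.004]
wrist_force: [0.1, -0.0, 0.4]
grip_width: 0.0792
gripper_force: 0.0
```

{"fn": "step_arm", "kwargs": {"rows": [0.9,-0.05,0,0,0,0,0,0.9,-0.1,0,0,0,0,0,0.9,-0.15,-0.03,0,0,0,0,0.9,-0.18,-0.06,0,0,0,0,0.9,-0.2,-0.1,0,0,0,0,0.9,-0.2,-0.1,0,0,0,0,0.9,-0.2,-0.1,0,0,0,0,0.9,-0.2,-0.1,0,0,0,0,0.9,-0.2,-0.1,0,0,0,0,0.9,-0.2,-0.1,0,0,0]}}

```text
invalid input
```

Run:
```python
from fit import *
np.set_printoptions(precision=3,suppress=True)
c=np.array([.640,.020]);X=np.array([.945,-.328]);Y=np.array([.328,.945])
print(state()['clock'])
ims={}
for n in ("scene","side"):
    ims[n]=snap(n,n+"2"); ci=camera_info(n)
    for t in ("pepper_mill","spice_jar","dropper_bottle","lidded_jar","lemon"):
        for r in find_in(n,t)[:2]:
            b=np.array(r["bbox"]); pr=[(q,z+(.091 if t=="lidded_jar" else 0)) for q,z in PR[t]]
            PR['tmp']=pr; x,e=fit('tmp',[(ci,b)]); print(n,t,round(r["conf"],2),b.round(),'dish',(x-c)@X,(x-c)@Y,x,e.round(1))
W=np.hstack([cv2.resize(ims['scene'][150:350,200:400],(400,400),interpolation=2),cv2.resize(ims['side'][130:310,210:390],(400,400),interpolation=2)])
cv2.imwrite('pics/fin.png',W[:,:,::-1])
```

```text
28.45
scene pepper_mill 0.59 [267. 175. 284. 232.] dish -0.11574329181262503 0.09662775095613736 [0.562 0.149] [-1.6  1.1  2.5 -1.2]
scene spice_jar 0.6 [284. 214. 299. 255.] dish -0.1251749170522285 -0.009390111208487996 [0.519 0.052] [-0.6  1.4  0.7 -1.3]
scene dropper_bottle 0.78 [303. 242. 315. 272.] dish -0.12436852153965232 -0.0971703711736275 [ 0.491 -0.031] [-0.4 -2.1  0.4  1.8]
scene dropper_bottle 0.64 [414. 328. 432. 362.] dish -0.043328711676214444 -0.4487365271367502 [ 0.452 -0.39 ] [-1.4  0.3  1.2 -0.4]
scene lidded_jar 0.92 [318. 174. 340. 212.] dish -0.001785571279039664 0.0050581603441540906 [0.64  0.025] [-1.1 -0.3  1.   0.2]
scene lemon 0.73 [184. 200. 202. 220.] dish -0.3106683246177603 0.25636795607528107 [0.431 0.364] [-1.2 -0.7  1.2  0.6]
side spice_jar 0.61 [286. 225. 296. 255.] dish -0.1141980716004768 -0.0030524938369269144 [0.531 0.055] [-2.4 -1.4  5.6  1.4]
side dropper_bottle 0.69 [316. 250. 328. 272.] dish -0.12517506363902903 -0.09570392807061168 [ 0.49  -0.029] [-0.6 -1.2  0.6  1.3]
side dropper_bottle 0.53 [455. 292. 471. 307.] dish -0.04922541083768794 -0.44981596568118054 [ 0.446 -0.389] [-2.  -3.1  1.6  4.5]
```

View pics/fin.png

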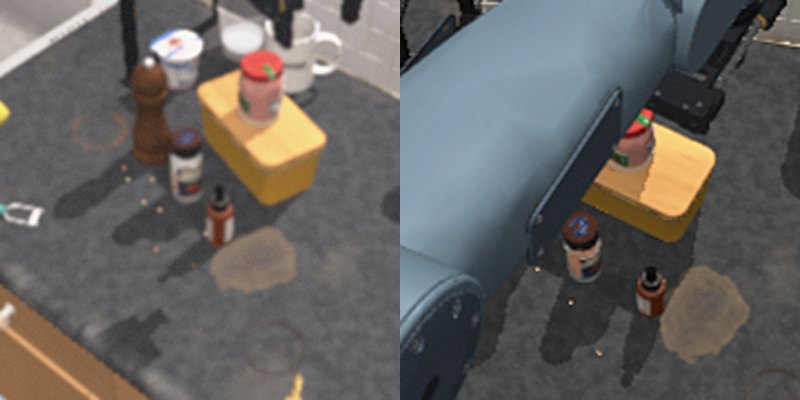

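All four stand upright in place: the jar is centred on the lid and the row is within about 10 mm of plan. The retreat call was refused, so I settle with a short one and hand in.

{"fn": "step_arm", "kwargs": {"rows": [0.9,0,0,0,0,0,0,0.9,-0.03,0,0,0,0,0,0.9,-0.05,0,0,0,0,0,0.9,-0.05,0,0,0,0,0,0.9,-0.05,0,0,0,0,0,0.9,-0.05,0,0,0,0,0,0.9,-0.05,0,0,0,0,0,0.9,-0.05,0,0,0,0,0,0.9,-0.05,0,0,0,0,0,0.9,-0.05,0,0,0,0,0]}}

```text
clock: 30.3
tool_pos: [0.5911, -0.1217, 0.2943]
tcp_rot: [0.815, 0.58, 0.0, 0.0]
wrist_force: [0.3, 0.5, 0.4]
grip_width: 0.0791
gripper_force: 0.0
```

```bash
python3 -c "
from bench import *
print(state()['clock'],state()['wrist_force']);print(hand_in())"
```

```text
30.3 [0.30709519 0.46525409 0.35900416]
the job is handed in; nothing more can be done
None
```

I handed the job in at 30.3 s with no verdict returned: the red-lidded jar stands on the middle of the dish's lid, and the mill, spice jar and dropper stand in the row in front, each measured within about 10 mm of its target, all upright and released.

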